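Dress the sunglasses counter

ROBOT

A 6-joint arm with a two-finger parallel gripper is mounted at the origin on the work surface. World frame = base frame: x ahead of the robot, y to its left, z up, the work surface at z = 0. Lengths are in m, angles in rad, forces in N, time in s.
With the tool pointing down it reaches from about 0.325 to 0.75 m from the base axis. Payload 7.6 kg.
Tool frame: the origin (TCP) lies midway between the tips of the shut fingers; the grasp point (between the pads) lies 19 mm behind it (r.pinch_z is the distance from the TCP to the grasp point, in m); z points along the fingers, y is the line along which they close (so a half turn about z gives the same grasp; the last joint's range is limited). The gripper opens to 85 mm and grips with 20 to 120 N. Pads are 22 mm wide; open, the fingers measure 114 mm over their backs; the gripper's body (76 mm by 85 mm) begins 54 mm behind the grasp point. The pads swing forward as they close: fully open they stand 13 mm farther back than shut.
Start: joints at [-1.284, 0.052, 1.401, -0, 1.689, -0.07], TCP at [0.183, -0.492, 0.231] pointing down, gripper open.
Joint ranges: [-2.9, 2.9], [-0.91, 2.17], [0.12, 2.37], [-1.06, 4.2], [0.26, 2.73], [-2.93, 2.93]. Speed limits (rad/s): [2.57, 2.57, 3.01, 3.14, 3.14, 3.14].

INTERFACE

Orientations are given as a rotation vector (axis times angle).
In Python, from cell import r, cams gives the robot as it stands. The module is installed in compiled form; this text tells all that it offers.
- The arm moves only by the tool arm_command, never from a script. Its argument "moves" is a list of rows, each a list of 6 numbers: the shift along the tool's x, y, z normalised to -1 to 1, where 1 is 200 mm, then the turn, a rotation vector about the tool's x, y, z normalised to -1 to 1, where 1 is pi rad. A call has 1 to 10 rows; each row is the pose to reach, as a shift and turn from the pose commanded when the call began, along the tool's axes at that moment, turning the shorter way round; what a row does not reach only later rows make up. A row lasts 1/12 s, in which the tool goes at most 41.7 mm and 7.16 degrees, less where a joint would pass 70% of its speed; a pose out of reach is approached as far as the arm can. A call with a number of a shift or a turn outside -1 to 1 is refused whole. A call with a gripper value outside its range is refused whole. "claw" is the gripper command: -1 is shut, 1 is fully open, values between are in proportion, set as the call begins (left out, the last holds). The fingers move at their own pace and stop on an object; "squeeze" is the grip in N (left out, the last holds). Time passes only in rows, so rows that repeat a pose let the fingers close. It gives the time, the measured TCP pose, the force, the opening and the grip force at its end, in the units of the state.
- r.observe(): the state, without advancing time (a new reading comes with each control period).
- cams.grab_frame(name): name is "scene" or "top" or "wrist"; returns the picture (400x640x3 uint8, blue, green, red); there is no depth.
- cams.camera_model(name): a dict with "mtx" (3x3 intrinsics, pixels), "rvec" (rotation vector, rad) and "tvec" (3), from world to camera coordinates, as OpenCV has them; the wrist camera has in their place "T_tool_cam" (4x4, takes a point from camera to tool coordinates, whose origin is the TCP and whose axes are the flange's). Camera axes: x right, y down, z forward; pixel columns grow to the right and rows downward; lengths in m; the calibration is good to about 2 mm. A picture is of the moment at which its call begins: read the wrist's pose just before it. camera_model takes no time and is no camera call.
- r.finish_job(): hands the job in; it is judged then, once.
The state is a dict: "clock": time; "qpos": joint angles; "qvel": joint speeds; "joint_torque": joint torques, N m; "tcp_pos": TCP position; "tcp_rot": TCP orientation; "ft_force": force on the tool from outside, world axes, zero at the start; "wrist_torque": the same for the moment, N m; "grip_width": opening from 0.0 (shut) to 1.0 (fully open); "grip_force": force on a finger pad.
Only numpy, scipy, OpenCV 4.12 (cv2) and the standard library are available. Lean on these libraries where they do the work, as an engineer would, in place of code of your own. Each camera call takes 0.05 s, during which the arm holds its last target. There are 200 camera calls.

TASK

Dress the shop counter for opening: put the brass vase midway between the two ceramic doves on their board, stand the round-lensed sunglasses in the middle of the stack of books, square to the books, and lay the closed spectacle case lid up in the middle of the leather mat in front of the sleeping ceramic cat, square to the mat. Then stand the rectangular sunglasses on top of that case, in the middle and in line with it. Both pairs stay folded and stand upright on their lower rims, and the bottle and the mug stay where they are.

Things in the scene. Friction and masses are not known exactly. Their poses are not given: they have to be found in the camera images.
- round_pair_center (a point): Round-lensed steel-wire sunglasses, folded, standing on lower rims and arm tips: 136 wide (y), 30 deep (x), 52 high, 35 g. Point: middle of that volume, 26 above the foot. Lenses on the +x face, folded arms on -x, z up. Pinch at the middle across x (30 wide: rims and bridge against the outer arm, which runs at mid-height). Yaw at start within 0.4 rad; may be placed either way round.
- rect_pair_center (a point): Rectangular black plastic sunglasses, folded, standing on lower rims and arm tips: 141 wide (y), 30 deep (x), 44 high, 40 g. Point: middle of that volume, 22 above the foot. Lenses on the +x face, folded arms on -x, z up. Pinch at the middle across x (30 wide: bridge and arm lie 31 to 40 above the foot, so grip 5 to 10 above this point). Yaw within 0.4 rad; may be placed either way round.
- case_center (a point): Closed hard spectacle case, dark brown with brass seam and clasp: 165 long (y), 60 wide (x), 36 high, flat top, 160 g. Point: its centre, 18 above the underside; z up when lid up; clasp on the -x face. Take it across x (60 wide). Yaw at start within 0.2 rad; may be placed either way round.
- vase_center (a point): Round brass bud vase: 70 high, 44 in diameter from 12 to 44 above its foot, narrower neck above, 220 g. Point: its centre, 35 above its foot; z up along its axis.
- mat: Fixed dark brown leather mat 104 deep (x), 200 wide (y), 4 thick. Close behind it, fixed on the counter, a white ceramic sleeping cat (100 wide, 41 high, from x = +65 to +120, middle at y = 0). Origin: middle of the mat's underside; x to the back (to the cat), y to the left, z up; yaw within 0.2 rad.
- books: Fixed stack of two closed hardbacks lying flat, 44 high; the upper, red one is 195 wide (y), 135 deep (x), the lower, blue one a little larger and askew. Origin: middle of the stack's underside, below the middle of the upper book; x to the back, y along the upper book's width, z up; yaw within 0.2 rad.
- doves: Fixed light wooden board 240 long (y), 76 deep (x), 12 thick, with two white ceramic doves facing one another along y: each 33 wide (x), from |y| = 46 (beak) to 114 (tail), 70 high over the counter. Free between the beaks: 92. Origin: middle of the board's underside, midway between the doves; x to the back, y along the board, z up; yaw within 0.2 rad. Close on the vase along x to clear the doves.
- bottle_mid (a point): Small green bottle with a black cap, 38 diameter, 95 high; this point is its centre. A bystander: leave it.
- mug_mid (a point): Blue ceramic mug, 72 diameter, 75 high; this point is its centre. A bystander: leave it.
Mind the look-alikes: they are no part of the job. Leave any blue or orange look-alike of the part that bears round_pair_center alone.

How it is judged:
At the end, for the whole second after the job is handed in: Vase on its board within 13 mm of the doves' midpoint; round pair on the books, 15 mm from the middle; case on the mat, 15 mm from the middle; rectangular pair on the case, 12 mm across, 15 mm along. All but the vase square within 12 deg; tilt under 7 deg, height within 5 mm, at rest (x of case_center in the frame of mat between -0.015 and 0.015 m and y of case_center in the frame of mat between -0.015 and 0.015 m and z of case_center in the frame of mat between 0.017 and 0.027 m and angle between the x axis of case_center and the x axis of mat, either way round below 0.21 rad and x of rect_pair_center in the frame of case_center between -0.012 and 0.012 m and y of rect_pair_center in the frame of case_center between -0.015 and 0.015 m and z of rect_pair_center in the frame of case_center between 0.035 and 0.045 m and angle between the x axis of rect_pair_center and the x axis of case_center, either way round below 0.21 rad and x of round_pair_center in the frame of books between -0.015 and 0.015 m and y of round_pair_center in the frame of books between -0.015 and 0.015 m and z of round_pair_center in the frame of books between 0.065 and 0.075 m and angle between the x axis of round_pair_center and the x axis of books, either way round below 0.21 rad and x of vase_center in the frame of doves between -0.013 and 0.013 m and y of vase_center in the frame of doves between -0.013 and 0.013 m and z of vase_center in the frame of doves between 0.042 and 0.052 m and angle between each of case_center, round_pair_center, rect_pair_center, vase_center's own z axis and vertical below 0.12 rad and linear speed of each of case, round_pair, rect_pair, vase below 0.02 m/s); the robot touches nothing.
It fails at once if the bottle is moved more than 20 mm (distance of bottle_mid from where it was at the start of the episode above 0.02 m).
It fails at once if the mug is moved more than 20 mm (distance of mug_mid from where it was at the start of the episode above 0.02 m).
It also fails if it takes over 115 s, if anything falls off the work surface, if the arm or the gripper's body presses on something with over 40 N, if the wrist force passes 120 N, or if a joint passes its speed limit or range.

## Working session

There is one attempt and no reset: what is moved stays moved. The work goes in short steps, Python scripts to look and compute and a tool call to move; the robot and the scene stay as the last step left them, time stands still between calls to the robot, and variables do not carry over. Pictures are saved under pics/ and viewed, at most 14 in all, crops included, and the job is handed in when it is done.

Besides the shell and the picture viewer there is one more tool, called after "Emit:" as name([rows], argument=value, ...), one row to a line, values as JSON. arm_command: Moves the arm, as the interface text tells. Scaled input: -1 to 1 covers 200 mm each way for a shift and pi rad each way for a turn. Its arguments: {"type":"object","properties":{"moves":{"type":"array"},"claw":{"type":"number"},"squeeze":{"type":"number"}},"required":["moves"]}

```bash
mkdir -p pics
python3 - <<'E'
from cell import r,cams
import cv2
print(r.observe())
for n in ("scene","top"):
    cv2.imwrite(f"pics/{n}0.png",cams.grab_frame(n)); print(n,cams.camera_model(n))
print(cams.camera_model("wrist"),r.pinch_z)
E
```

```text
{'clock': 0.0, 'qpos': array([-1.28426791e+00,  5.28164040e-02,  1.40174329e+00, -1.91651916e-05,
        1.68859592e+00, -7.02912178e-02]), 'qvel': array([ 1.02023186e-03,  1.65953435e-04, -8.43851619e-05,  7.14068247e-04,
        1.78064183e-04, -4.97503869e-04]), 'joint_torque': array([-2.88829633e-04, -3.81665611e+01, -3.60188520e+01, -1.07234582e-04,
        6.17750498e-03,  2.07699645e-05]), 'tcp_pos': array([ 0.18331448, -0.49162948,  0.23047371]), 'tcp_rot': array([-3.09020005e+00, -5.57243448e-01,  2.94502810e-04]), 'ft_force': array([-0.35129048,  0.02487439, -0.25705393]), 'wrist_torque': array([-0.00019483,  0.01427053, -0.00609434]), 'grip_force': 0.0, 'grip_width': 1.0024697641778082}
scene {'mtx': array([[411.58561381,   0.        , 319.21653892],
       [  0.        , 411.58561381, 199.78985433],
       [  0.        ,   0.        ,   1.        ]]), 'rvec': array([ 2.07401929,  1.11390548, -0.50329324]), 'tvec': array([-0.40803646, -0.24653084,  1.60723938])}
top {'mtx': array([[410.25771469,   0.        , 316.3675135 ],
       [  0.        , 410.25771469, 199.86126089],
       [  0.        ,   0.        ,   1.        ]]), 'rvec': array([ 2.20645983, -2.15416096,  0.12302809]), 'tvec': array([0.05526308, 0.62299478, 1.37718876])}
{'mtx': array([[298.10578626,   0.        , 323.31847055],
       [  0.        , 298.10578626, 199.23133328],
       [  0.        ,   0.        ,   1.        ]]), 'T_tool_cam': array([[ 1.59272734e-03, -9.48265054e-01, -3.17475749e-01,
         8.28615754e-02],
       [ 9.99998121e-01,  1.86112950e-03, -5.42150759e-04,
         4.96160814e-04],
       [ 1.10496610e-03, -3.17474289e-01,  9.48266236e-01,
        -1.42282218e-01],
       [ 0.00000000e+00,  0.00000000e+00,  0.00000000e+00,
         1.00000000e+00]])} 0.0187
```

View pics/scene0.png

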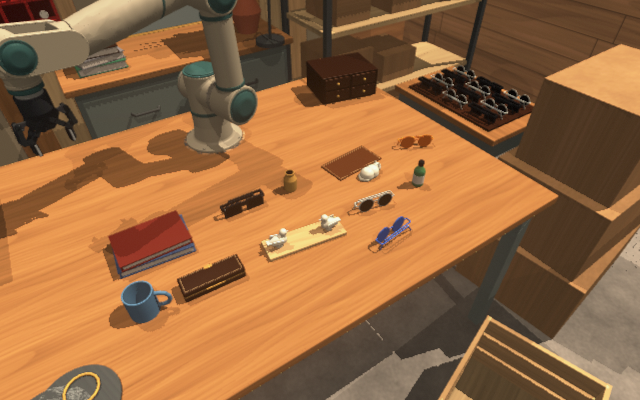

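View pics/top0.png

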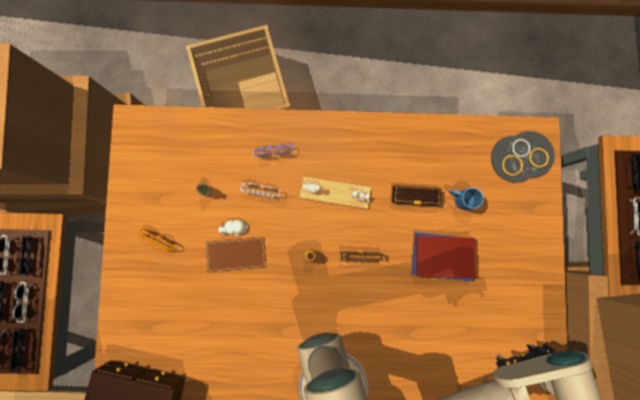

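Top view (column, row): vase 311,256; rectangular pair 363,257; round steel pair 263,190; case 417,196; mat 237,254 with the cat above it; doves' board 337,193; books 445,257; bottle 204,189; mug 468,199. The blue and orange pairs are the look-alikes.

```bash
cat > h.py <<'E'
from cell import r,cams
import numpy as np,cv2
from scipy.spatial.transform import Rotation as R
def pose(name):  # cam->world R, origin, K
    m=cams.camera_model(name)
    if name=="wrist":
        s=r.observe(); Rt=R.from_rotvec(s["tcp_rot"]).as_matrix(); T=m["T_tool_cam"]
        return Rt@T[:3,:3], Rt@T[:3,3]+s["tcp_pos"], m["mtx"]
    Rw=R.from_rotvec(m["rvec"]).as_matrix(); return Rw.T,-Rw.T@m["tvec"],m["mtx"]
def cast(P,uv,z):
    Rc,o,K=P; uv=np.atleast_2d(uv).astype(float)
    d=(Rc@np.linalg.inv(K)@np.c_[uv,np.ones(len(uv))].T).T
    return (o+d*((z-o[2])/d[:,2])[:,None])[:,:2]
def proj(P,X):
    Rc,o,K=P; c=(np.atleast_2d(X)-o)@Rc; p=c@K.T; return p[:,:2]/p[:,2:]
def snap(name,fn):
    P=pose(name); im=cams.grab_frame(name); cv2.imwrite(f"pics/{fn}.png",im)
    np.savez(f"pics/{fn}.npz",im=im,R=P[0],o=P[1],K=P[2]); return P,im
def load(fn):
    d=np.load(f"pics/{fn}.npz"); return (d["R"],d["o"],d["K"]),d["im"]
def togo(x,y,z,yaw=None):
    """rows numbers (normalised) from current TCP to world target; yaw = wanted direction of tool y (mod pi), tool down"""
    s=r.observe(); Rt=R.from_rotvec(s["tcp_rot"]).as_matrix()
    d=Rt.T@(np.array([x,y,z])-s["tcp_pos"])/0.2
    if yaw is None: w=np.zeros(3)
    else:
        cur=np.arctan2(Rt[1,1],Rt[0,1]); a=(yaw-cur+np.pi/2)%np.pi-np.pi/2
        ty=np.array([np.cos(cur+a),np.sin(cur+a),0]); Rn=np.c_[np.cross(ty,[0,0,-1]),ty,[0,0,-1]]
        w=R.from_matrix(Rt.T@Rn).as_rotvec()/np.pi
    print("go",np.round(d,3),np.round(w,4)," tcp",np.round(s["tcp_pos"],4),"q1,q6",np.round(s["qpos"][[0,5]],2))
E
python3 - <<'E'
from h import *
P=pose("top")
for n,uv,z in [("vase",(311,256),.06),("rect",(363,257),.03),("round",(263,190),.03),("case",(417,196),.036),("mat",(237,254),.004),("doves",(337,193),.012),("books",(445,257),.044),("bottle",(204,189),.08),("mug",(468,199),.07)]:
    p=cast(P,uv,z)[0]; print(n,p.round(3),"r",np.hypot(*p).round(3))
E
```

```text
vase [0.432 0.084] r 0.44
rect [ 0.431 -0.092] r 0.441
round [0.651 0.254] r 0.699
case [ 0.643 -0.275] r 0.699
mat [0.43  0.338] r 0.547
doves [ 0.649 -0.001] r 0.649
books [ 0.438 -0.367] r 0.571
bottle [0.643 0.442] r 0.781
mug [ 0.633 -0.437] r 0.769
```

```bash
python3 -c "
from h import *
togo(.5,-.2,.32,0)"
```

```text
go [ 1.993 -0.814 -0.446] [-4.000e-04 -3.000e-04 -3.864e-01]  tcp [ 0.1833 -0.4917  0.2306] q1,q6 [-1.28 -0.07]
```

Emit:
arm_command([
  [1,-0.4,-0.45,0,0,-0.193],
  [1,-0.4,-0.45,0,0,-0.193],
  [1,-0.4,-0.45,0,0,-0.193],
  [1,-0.4,-0.45,0,0,-0.193],
  [1,-0.4,-0.45,0,0,-0.193],
  [1,-0.4,-0.45,0,0,-0.193],
])

```text
clock: 0.6
tcp_pos: [0.3449, -0.3448, 0.323]
tcp_rot: [2.777, 1.465, 0.002]
ft_force: [0.0, 0.3, 0.4]
grip_width: 1.001
grip_force: 0.0
```

```bash
python3 -c "
from h import *
togo(.5,-.2,.32,0)"
```

```text
go [1.035 0.231 0.016] [ 6.000e-04  1.000e-04 -1.909e-01]  tcp [ 0.3449 -0.3448  0.323 ] q1,q6 [-0.86 -0.26]
```

Emit:
arm_command([
  [1,0.23,0.0,0,0,-0.191],
  [1,0.23,0.0,0,0,-0.191],
  [1,0.23,0.0,0,0,-0.191],
  [1,0.23,0.0,0,0,-0.191],
  [1,0.23,0.0,0,0,-0.191],
  [1,0.23,0.0,0,0,-0.191],
  [1,0.23,0.0,0,0,-0.191],
])

```text
clock: 1.18
tcp_pos: [0.4957, -0.2077, 0.3203]
tcp_rot: [-2.225, -2.215, 0.001]
ft_force: [-0.5, -0.2, -0.0]
grip_width: 1.0
grip_force: 0.0
```

```bash
python3 -c "
from h import *
snap('wrist','w1');togo(.5,-.2,.32,0)"
```

```text
go [0.044 0.025 0.003] [-0.0004 -0.0001 -0.0023]  tcp [ 0.4949 -0.2088  0.3206] q1,q6 [-0.47 -0.46]
```

View pics/w1.png

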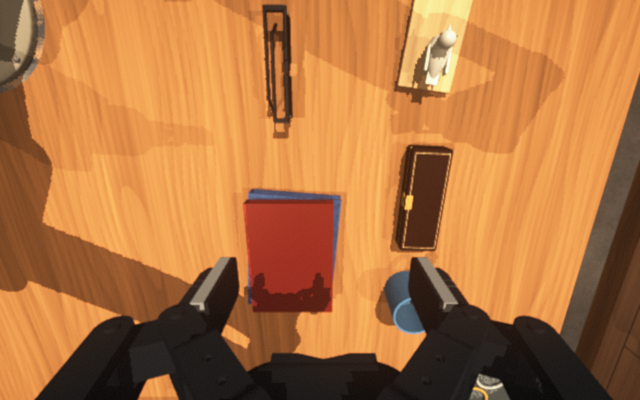

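The wrist view shows the red book (245–333, 200–311), the case at about 425,198 with its clasp on the left, the rectangular pair at 280,65 with its arms to the left, and the mug at 405,300. I'll enlarge the case and the pair.

Run:
```python
from h import *
P,im=load("w1")
hsv=cv2.cvtColor(im,cv2.COLOR_BGR2HSV)
m=((hsv[...,0]<5)|(hsv[...,0]>174))&(hsv[...,1]>150); m=m.astype(np.uint8); m[:185]=0;m[320:]=0;m[:,:235]=0;m[:,345:]=0
c=max(cv2.findContours(m,0,2)[0],key=cv2.contourArea); q=cv2.boxPoints(cv2.minAreaRect(cv2.convexHull(c)))
print(q); X=cast(P,q,.044); print("books",X.mean(0),"sides",np.linalg.norm(np.diff(X,axis=0),axis=1)); d=np.diff(X,axis=0);print(np.degrees(np.arctan2(d[:,1],d[:,0])))
a=cv2.resize(im[135:260,385:465],None,fx=4,fy=4,interpolation=cv2.INTER_CUBIC)
b=cv2.resize(im[0:125,250:310],None,fx=4,fy=4,interpolation=cv2.INTER_CUBIC)
cv2.imwrite("pics/c1.png",np.hstack([a,b]))
```

```text
[[245. 200.]
 [332. 200.]
 [332. 310.]
 [245. 310.]]
books [ 0.44090965 -0.36478258] sides [0.12894539 0.1961077  0.14706653]
[-1.39192554e-01 -8.96374109e+01  1.79897169e+02]
```

View pics/c1.png

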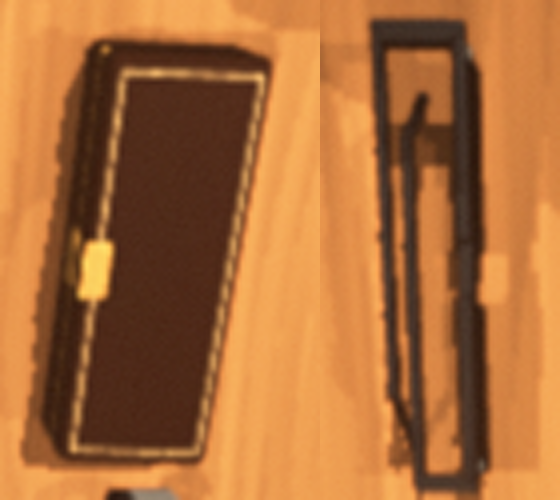

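The enlargement shows the case lid's seam corners at 416,153 / 450,154 / 435,248 / 403,248. The rectangular pair's front bar runs from about 286,8 to 285,120, with the arms to its left.

Run:
```python
from h import *
P,im=load("w1")
q=np.array([(415.75,153.25),(450.5,153.75),(435,248),(403,247.5)])
X=cast(P,q,.036); print(X, X.mean(0)); 
for i,j in((0,3),(1,2),(0,1),(3,2)):
    d=X[i]-X[j]; print(np.linalg.norm(d),np.degrees(np.arctan2(d[1],d[0])))
hsv=cv2.cvtColor(im,cv2.COLOR_BGR2HSV)
m=((hsv[...,0]<5)|(hsv[...,0]>174))&(hsv[...,1]>150); m=m.astype(np.uint8); m[:185]=0;m[320:]=0;m[:,:235]=0;m[:,345:]=0
m=cv2.morphologyEx(m,cv2.MORPH_CLOSE,np.ones((9,9)))
c=cv2.convexHull(max(cv2.findContours(m,0,2)[0],key=cv2.contourArea)); print(cv2.approxPolyDP(c,6,True)[:,0])
print("rect bar",cast(P,[(286,8),(285,120)],.042))
```

```text
[[ 0.62918308 -0.19911506]
 [ 0.67908857 -0.19996675]
 [ 0.67428904 -0.35073327]
 [ 0.62320306 -0.34973355]] [ 0.65144094 -0.27488716]
0.1507371568793949 87.72637674184627
0.1508428976192086 88.17665086913617
0.04991275658249583 179.0222834337933
0.05109575413915625 178.87890143935329
[[331 200]
 [330 309]
 [255 310]
 [245 204]]
rect bar [[ 0.45140898 -0.01916279]
 [ 0.44439396 -0.1520467 ]]
```

```bash
python3 -c "
from h import *
togo(.6515,-.275,.12,-.035)
P,im=load('w1');X=cast(P,[(331,200),(330,309),(255,310),(245,204)],.044);print(X,X.mean(0))
for i,j in((0,1),(3,2)):
    d=X[i]-X[j]; print(np.linalg.norm(d),np.degrees(np.arctan2(d[1],d[0])))
for i,j in((0,3),(1,2)):
    d=X[i]-X[j]; print(np.linalg.norm(d),np.degrees(np.arctan2(d[1],d[0])))
"
```

```text
go [-0.325  0.787  1.002] [-0.0004 -0.0001  0.0089]  tcp [ 0.4949 -0.2088  0.3206] q1,q6 [-0.47 -0.46]
[[ 0.50781045 -0.26687139]
 [ 0.50714519 -0.46094209]
 [ 0.380378   -0.46274517]
 [ 0.37980634 -0.2728438 ]] [ 0.44378499 -0.36585061]
0.19407183962612354 89.80359686710653
0.18990223373122836 90.17247473660203
0.1281433582418261 2.67136622459416
0.12678001965042165 0.8148959492319321
```

Emit:
arm_command([
  [-0.325,0.787,0.9,0,0,0.009],
  [-0.325,0.787,0.9,0,0,0.009],
  [-0.325,0.787,0.9,0,0,0.009],
  [-0.325,0.787,0.9,0,0,0.009],
  [-0.325,0.787,0.9,0,0,0.009],
  [-0.325,0.787,0.9,0,0,0.009],
  [-0.325,0.787,0.9,0,0,0.009],
  [-0.325,0.787,0.9,0,0,0.009],
])

```text
clock: 1.9
tcp_pos: [0.6497, -0.2766, 0.1356]
tcp_rot: [-2.258, -2.172, 0.005]
ft_force: [0.0, 0.2, 1.5]
grip_width: 0.996
grip_force: 0.0
```

Run:
```python
from h import *
P,im=snap("wrist","w2"); togo(.6515,-.275,0,-.035)
print(proj(P,[[.6292,-.199,.036],[.679,-.2,.036],[.6743,-.3507,.036],[.6232,-.35,.036]]))
```

```text
go [0.009 0.005 0.703] [-0.0005 -0.0001 -0.0011]  tcp [ 0.6507 -0.2767  0.1406] q1,q6 [-0.45 -0.42]
[[292.59253468 106.82450887]
 [356.79814556 105.68415971]
 [352.07418079 274.98160551]
 [297.40458129 275.85002833]]
```

View pics/w2.png

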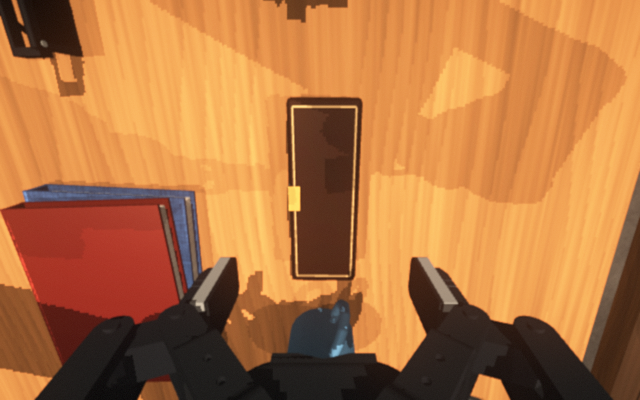

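The seam corners sit where projected (293,107 to 352,275), so the case estimate holds. Descending.

Emit:
arm_command([
  [0.009,0.005,0.3,0,0,0],
  [0.009,0.005,0.5,0,0,0],
  [0.009,0.005,0.62,0,0,0],
  [0.009,0.005,0.7,0,0,0],
  [0.009,0.005,0.7,0,0,0],
  [0.009,0.005,0.7,0,0,0],
])

```text
clock: 2.45
tcp_pos: [0.6534, -0.2747, 0.0053]
tcp_rot: [2.259, 2.177, 0.002]
ft_force: [0.2, 0.5, 0.8]
grip_width: 1.003
grip_force: 0.0
```

Emit:
arm_command([
  [0,0,0,0,0,0],
  [0,0,0,0,0,0],
  [0,0,0,0,0,0],
  [0,0,0,0,0,0],
  [0,0,0,0,0,0],
  [0,0,0,0,0,0],
], claw=-1, squeeze=30)

```text
clock: 2.95
tcp_pos: [0.6545, -0.2748, 0.0062]
tcp_rot: [2.257, 2.177, 0.003]
ft_force: [-4.1, 1.0, 8.0]
grip_width: 0.696
grip_force: 33.1
```

Emit:
arm_command([
  [0,0,-0.15,0,0,0],
  [0,0,-0.35,0,0,0],
  [0,0,-0.6,0,0,0],
  [0,0,-0.7,0,0,0],
  [0,0,-0.7,0,0,0],
])

```text
clock: 3.37
tcp_pos: [0.6559, -0.2751, 0.1534]
tcp_rot: [2.249, 2.17, 0.009]
ft_force: [0.2, 0.3, -0.1]
grip_width: 0.694
grip_force: 34.0
```

```bash
python3 -c "
from h import *
togo(.44,.28,.2,0)"
```

```text
go [ 2.733 -1.175 -0.271] [ 0.005   0.0023 -0.0114]  tcp [ 0.6559 -0.2751  0.1534] q1,q6 [-0.45 -0.41]
```

Emit:
arm_command([
  [1,-0.4,-0.25,0.005,0.002,0],
  [1,-0.4,-0.25,0.005,0.002,0],
  [1,-0.4,-0.25,0.005,0.002,0],
  [1,-0.4,-0.25,0.005,0.002,0],
  [1,-0.4,-0.25,0.005,0.002,0],
])

```text
clock: 3.78
tcp_pos: [0.5833, -0.081, 0.1896]
tcp_rot: [-2.251, -2.171, 0.008]
ft_force: [0.1, 0.5, -1.9]
grip_width: 0.696
grip_force: 33.9
```

Emit:
arm_command([
  [1,-0.4,0,0,0,0],
  [1,-0.4,0,0,0,0],
  [1,-0.4,0,0,0,0],
  [1,-0.4,0,0,0,0],
  [1,-0.4,0,0,0,0],
])

```text
clock: 4.2
tcp_pos: [0.5129, 0.1151, 0.1919]
tcp_rot: [-2.251, -2.171, 0.007]
ft_force: [1.4, 0.1, -1.8]
grip_width: 0.694
grip_force: 34.0
```

Emit:
arm_command([
  [0.65,-0.35,0,0,0,0],
  [0.65,-0.35,0,0,0,0],
  [0.65,-0.35,0,0,0,0],
  [0.65,-0.35,0,0,0,0],
  [0.65,-0.35,0,0,0,0],
  [0.65,-0.35,0,0,0,0],
])

```text
clock: 4.7
tcp_pos: [0.4481, 0.2468, 0.1936]
tcp_rot: [-2.248, -2.174, 0.008]
ft_force: [0.3, 0.5, -1.3]
grip_width: 0.699
grip_force: 33.9
```

Run:
```python
from h import *
P,im=snap("wrist","w3"); togo(.43,.338,.15,0); print(r.observe()["ft_force"],r.observe()["grip_width"])
```

```text
go [ 0.456 -0.106  0.221] [-0.0045 -0.0021 -0.0112]  tcp [0.4487 0.2459 0.1934] q1,q6 [0.42 0.46]
[ 0.59343816 -0.48052331 -2.43941372] 0.6947731175880069
```

View pics/w3.png

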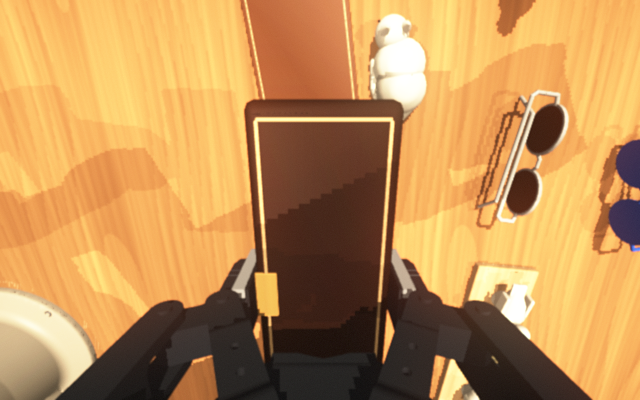

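The grasp is good (case level in the fingers), but it hides most of the mat; the mat's edges run at 247→262 and 345→353 in the top rows, the cat sits at 400,70, and the round steel pair at 525,155. I'll measure the mat from the top picture and check it against this one.

Run:
```python
from h import *
P=pose("top"); im=cv2.imread("pics/top0.png"); S=6
a=cv2.resize(im[225:290,195:285],None,fx=S,fy=S,interpolation=cv2.INTER_CUBIC)
hsv=cv2.cvtColor(a,cv2.COLOR_BGR2HSV); print(hsv[(254-225)*S,(237-195)*S],hsv[(280-225)*S,(237-195)*S])
V=hsv[...,2]; m=(V<175).astype(np.uint8)
m=cv2.morphologyEx(m,cv2.MORPH_OPEN,np.ones((25,25)))
c=max(cv2.findContours(m,0,2)[0],key=cv2.contourArea); q=cv2.boxPoints(cv2.minAreaRect(c))
cv2.polylines(a,[q.astype(int)],True,(0,255,0)); 
uv=(q+.5)/S-.5+[195,225]; X=cast(P,uv,.004); print("mat",X.mean(0)); d=np.diff(X,axis=0); print(np.linalg.norm(d,axis=1),np.degrees(np.arctan2(d[:,1],d[:,0])))
P3,i3=load("w3")
print("w3 edges",cast(P3,[(247,1),(262,98),(345,1),(353,98)],.004))
b=cv2.resize(im[170:215,290:380],None,fx=S,fy=S,interpolation=cv2.INTER_CUBIC)
cv2.imwrite("pics/c2.png",np.vstack([a,b]))
```

```text
[ 12 176 136] [ 14 190 217]
mat [0.42934271 0.34124727]
[0.20377461 0.10869074 0.2023298 ] [ -83.84066233 -173.15073703   96.04448199]
w3 edges [[0.37859093 0.42257116]
 [0.3846269  0.33354577]
 [0.47318831 0.4192169 ]
 [0.48080911 0.33048445]]
```

View pics/c2.png

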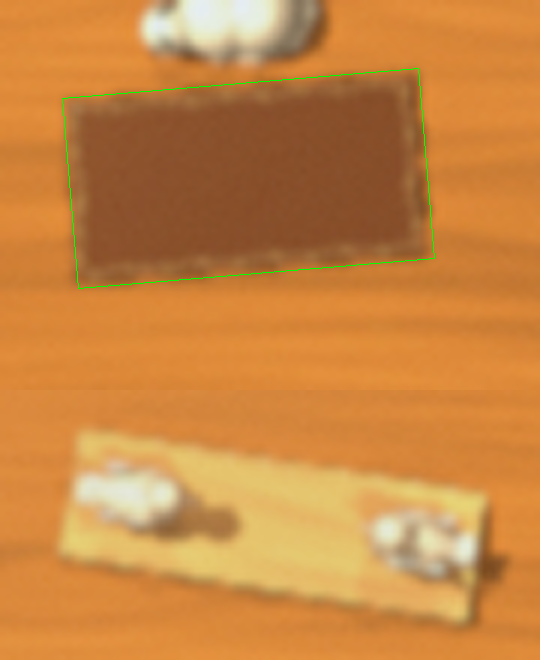

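```bash
python3 -c "
from h import *
togo(.431,.341,.05,.095)"
```

```text
go [ 0.468 -0.095  0.721] [-0.0044 -0.0023 -0.0414]  tcp [0.4487 0.2459 0.1934] q1,q6 [0.42 0.46]
```

Emit:
arm_command([
  [0.468,-0.095,0.1,-0.004,-0.002,-0.041],
  [0.468,-0.095,0.1,-0.004,-0.002,-0.041],
  [0.468,-0.095,0.3,-0.004,-0.002,-0.041],
  [0.468,-0.095,0.5,-0.004,-0.002,-0.041],
  [0.468,-0.095,0.65,-0.004,-0.002,-0.041],
  [0.468,-0.095,0.72,-0.004,-0.002,-0.041],
  [0.468,-0.095,0.72,-0.004,-0.002,-0.041],
  [0.468,-0.095,0.72,-0.004,-0.002,-0.041],
])

```text
clock: 5.42
tcp_pos: [0.4314, 0.34, 0.0497]
tcp_rot: [-2.116, -2.318, 0.003]
ft_force: [0.5, 0.1, 0.1]
grip_width: 0.694
grip_force: 33.9
```

```bash
python3 -c "
from h import *
togo(.431,.341,.0105,.095);print(r.observe()['tcp_rot'],r.observe()['ft_force'])
from h import R
print(R.from_rotvec(r.observe()['tcp_rot']).as_matrix()[:,2])"
```

```text
go [ 0.005 -0.001  0.196] [-0.001  -0.0002 -0.0012]  tcp [0.4314 0.34   0.0497] q1,q6 [0.6  0.51]
[-2.1162015  -2.31848804  0.00312912] [0.45294586 0.06360793 0.10957332]
[-3.21372153e-03  2.34056245e-04 -9.99994809e-01]
```

Emit:
arm_command([
  [0.005,0,0.08,0,0,0],
  [0.005,0,0.14,0,0,0],
  [0.005,0,0.17,0,0,0],
  [0.005,0,0.19,0,0,0],
  [0.005,0,0.195,0,0,0],
  [0.005,0,0.195,0,0,0],
  [0.005,0,0.195,0,0,0],
])

```text
clock: 6.0
tcp_pos: [0.431, 0.3423, 0.0114]
tcp_rot: [-2.114, -2.32, 0.0]
ft_force: [0.2, 0.1, -1.4]
grip_width: 0.695
grip_force: 34.0
```

Emit:
arm_command([
  [0,0,0.005,0,0,0],
  [0,0,0.005,0,0,0],
  [0,0,0.005,0,0,0],
  [0,0,0.005,0,0,0],
], claw=0.75)

```text
clock: 6.33
tcp_pos: [0.4307, 0.3422, 0.01]
tcp_rot: [-2.114, -2.32, 0.001]
ft_force: [0.7, -0.2, -0.3]
grip_width: 0.878
grip_force: 0.0
```

Emit:
arm_command([
  [0,0,-0.15,0,0,0],
  [0,0,-0.35,0,0,0],
  [0,0,-0.55,0,0,0],
  [0,0,-0.75,0,0,0],
  [0,0,-0.95,0,0,0],
  [0,0,-1,0,0,0],
  [0,0,-1,0,0,0],
])

```text
clock: 6.92
tcp_pos: [0.4325, 0.3429, 0.2147]
tcp_rot: [-2.116, -2.322, -0.012]
ft_force: [0.7, 0.6, -0.5]
grip_width: 0.877
grip_force: 0.0
```

Run:
```python
from h import *
P,im=snap("wrist","w4"); togo(.44,.08,.22,.05)
```

```text
go [-1.31  -0.08  -0.047] [ 0.0002 -0.001   0.0137]  tcp [0.4316 0.3423 0.2114] q1,q6 [0.6  0.51]
```

View pics/w4.png

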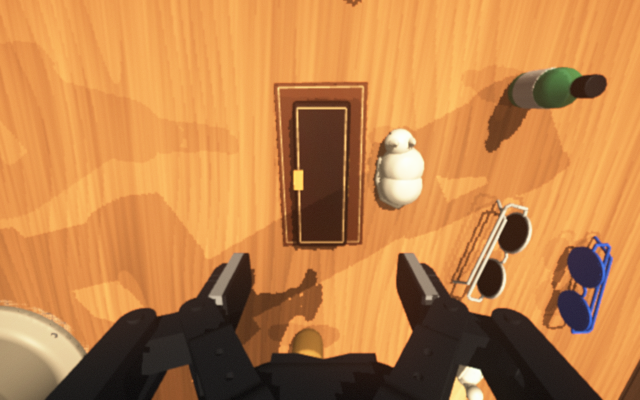

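The case lies on the mat, perhaps a little toward the viewer along y: seam corners about 296,106 / 347,106 / 345,242 / 300,242; mat corners about 275,84 / 367,84 / 361,245 / 285,245.

Run:
```python
from h import *
P,im=load("w4"); hsv=cv2.cvtColor(im,cv2.COLOR_BGR2HSV)
def ang(d): return np.degrees(np.arctan2(d[1],d[0]))
X=cast(P,[(296,106.5),(347,107),(345,242),(300.5,242.5)],.040); print("case",X.mean(0),ang(X[0]-X[3]),ang(X[1]-X[2]))
Y=cast(P,[(275,84),(367,83.5),(361,245),(285,245)],.004); print("mat",Y.mean(0),ang(Y[0]-Y[3]),ang(Y[1]-Y[2]),np.linalg.norm(Y[0]-Y[3]),np.linalg.norm(Y[0]-Y[1]))
```

```text
case [0.43356458 0.34256619] 95.76107517076001 95.94502925987827
mat [0.43347111 0.34350128] 96.32666779153082 95.75214649313814 0.19744879666370765 0.10183880487616982
```

Case centred on the mat within 1 mm and 0.3°. Now to the rectangular pair.

Emit:
arm_command([
  [-1,-0.1,0,0,0,0.025],
  [-1,-0.1,0,0,0,0.025],
  [-1,-0.1,0,0,0,0.025],
  [-1,-0.1,0,0,0,0.025],
  [-1,-0.1,0,0,0,0.025],
])

```text
clock: 7.38
tcp_pos: [0.4285, 0.1385, 0.207]
tcp_rot: [-2.203, -2.234, 0.008]
ft_force: [0.8, -0.2, 0.4]
grip_width: 0.872
grip_force: 0.0
```

Emit:
arm_command([
  [-1,0,0,0,0,0.025],
  [-1,0,0,0,0,0.025],
  [-1,0,0,0,0,0.025],
  [-1,0,0,0,0,0.025],
  [-1,0,0,0,0,0.025],
  [-1,0,0,0,0,0.025],
])

```text
clock: 7.88
tcp_pos: [0.4315, -0.0637, 0.2069]
tcp_rot: [-2.295, -2.139, 0.008]
ft_force: [0.6, 0.6, 0.3]
grip_width: 0.876
grip_force: 0.0
```

Run:
```python
from h import *
P,im=snap("wrist","w5"); togo(.435,-.086,.1,-.05)
```

```text
go [-0.122  0.029  0.535] [-0.0021 -0.0003 -0.0061]  tcp [ 0.4316 -0.0614  0.207 ] q1,q6 [-0.23 -0.16]
```

View pics/w5.png

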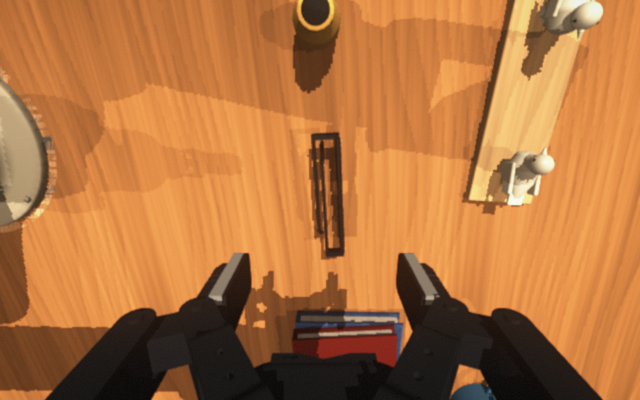

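The rectangular pair's front bar runs 338,134 → 343,254, with the arms on its left reaching 313 at the far end. The vase is at 317,12.

Run:
```python
from h import *
P,im=load("w5")
print(cast(P,[(339,134),(344,254),(312.5,134),(327,255)],.042))
cv2.imwrite("pics/c3.png",cv2.resize(im[120:270,290:370],None,fx=4,fy=4,interpolation=cv2.INTER_CUBIC))
```

```text
[[ 0.45086928 -0.01619505]
 [ 0.44954564 -0.1528769 ]
 [ 0.4241028  -0.01437139]
 [ 0.42983026 -0.15289413]]
```

View pics/c3.png

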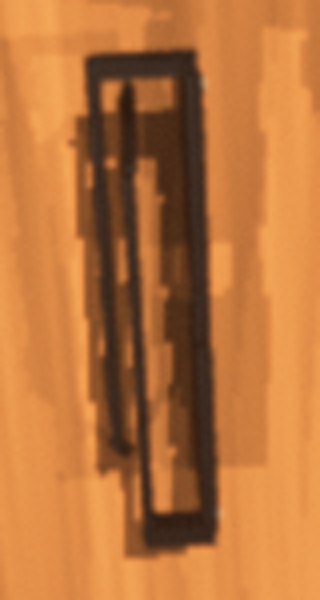

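```bash
python3 -c "
from h import *
togo(.435,-.085,.009,-.015)"
```

```text
go [-0.118  0.032  0.99 ] [-0.0021 -0.0004 -0.0173]  tcp [ 0.4316 -0.0614  0.207 ] q1,q6 [-0.23 -0.16]
```

Emit:
arm_command([
  [-0.118,0.032,0.1,-0.002,0,-0.017],
  [-0.118,0.032,0.3,-0.002,0,-0.017],
  [-0.118,0.032,0.5,-0.002,0,-0.017],
  [-0.118,0.032,0.7,-0.002,0,-0.017],
  [-0.118,0.032,0.8,-0.002,0,-0.017],
  [-0.118,0.032,0.8,-0.002,0,-0.017],
  [-0.118,0.032,0.8,-0.002,0,-0.017],
], claw=0.4)

```text
clock: 8.52
tcp_pos: [0.436, -0.0817, 0.048]
tcp_rot: [-2.231, -2.21, -0.002]
ft_force: [-0.0, -0.4, 0.8]
grip_width: 0.703
grip_force: 0.0
```

```bash
python3 -c "
from h import *
togo(.435,-.085,.009,-.015)"
```

```text
go [-0.017 -0.005  0.195] [-0.     -0.0006  0.0017]  tcp [ 0.436  -0.0817  0.048 ] q1,q6 [-0.27 -0.26]
```

Emit:
arm_command([
  [-0.017,-0.005,0.1,0,0,0],
  [-0.017,-0.005,0.17,0,0,0],
  [-0.017,-0.005,0.195,0,0,0],
  [-0.017,-0.005,0.195,0,0,0],
  [-0.017,-0.005,0.195,0,0,0],
])

```text
clock: 8.93
tcp_pos: [0.4372, -0.0862, 0.0118]
tcp_rot: [2.23, 2.207, 0.006]
ft_force: [0.8, 0.0, 0.3]
grip_width: 0.697
grip_force: 0.0
```

Emit:
arm_command([
  [0,0,0,0,0,0],
  [0,0,0,0,0,0],
  [0,0,0,0,0,0],
  [0,0,0,0,0,0],
  [0,0,0,0,0,0],
  [0,0,0,0,0,0],
], claw=-1, squeeze=20)

```text
clock: 9.43
tcp_pos: [0.4368, -0.0864, 0.0113]
tcp_rot: [2.231, 2.207, 0.006]
ft_force: [-1.4, 1.6, 6.3]
grip_width: 0.352
grip_force: 21.2
```

```bash
python3 -c "
from h import *
togo(.435,-.085,.009,-.015)"
```

```text
go [ 0.007 -0.009  0.012] [ 0.0017 -0.0001  0.0013]  tcp [ 0.4368 -0.0864  0.0113] q1,q6 [-0.28 -0.27]
```

Emit:
arm_command([
  [0,0,-0.1,0,0,0],
  [0,0,-0.3,0,0,0],
  [0,0,-0.5,0,0,0],
  [0,0,-0.7,0,0,0],
  [0.1,0,-0.8,0,0,0],
  [0.3,0,-0.8,0,0,0],
  [0.5,0,-0.8,0,0,0],
  [0.7,0,-0.8,0,0,0],
  [0.9,0,-0.8,0,0,0],
  [1,0,-0.8,0,0,0],
])

```text
clock: 10.27
tcp_pos: [0.4371, 0.1171, 0.1705]
tcp_rot: [2.23, 2.211, 0.006]
ft_force: [0.8, -0.9, -1.5]
grip_width: 0.349
grip_force: 20.9
```

Emit:
arm_command([
  [0.2,0,0,0,0,0],
  [0.4,0,0,0,0,-0.01],
  [0.6,0,0,0,0,-0.02],
  [0.8,0,0,0,0,-0.03],
  [1,0,0,0,0,-0.037],
  [1,0,0,0,0,-0.037],
  [1,0,0,0,0,-0.037],
])

```text
clock: 10.85
tcp_pos: [0.4392, 0.3151, 0.1697]
tcp_rot: [2.096, 2.337, 0.002]
ft_force: [0.0, -0.9, -0.7]
grip_width: 0.351
grip_force: 20.9
```

```bash
python3 -c "
from h import *
togo(.4335,.3426,.10,.103);print(r.observe()['grip_width'])
P,im=snap('wrist','w6');cv2.imwrite('pics/c6.png',im[50:400,150:500])"
```

```text
go [ 0.14  -0.014  0.348] [0.0007 0.0002 0.0018]  tcp [0.4392 0.3151 0.1697] q1,q6 [0.55 0.45]
0.350747151994118
```

View pics/c6.png

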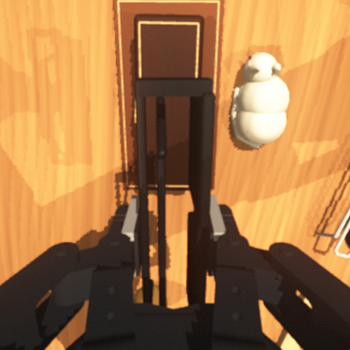

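The pair hangs straight in the fingers and in line with the case below. Placing it.

Emit:
arm_command([
  [0.135,-0.014,0.1,0,0,0],
  [0.135,-0.014,0.25,0,0,0],
  [0.135,-0.014,0.4,0,0,0],
  [0.135,-0.014,0.5,0,0,0],
  [0.135,-0.014,0.54,0,0,0],
  [0.135,-0.014,0.54,0,0,0],
  [0.135,-0.014,0.54,0,0,0],
])

```text
clock: 11.48
tcp_pos: [0.4354, 0.3398, 0.0637]
tcp_rot: [2.101, 2.332, 0.006]
ft_force: [-0.3, 0.0, -0.1]
grip_width: 0.352
grip_force: 20.9
```

```bash
python3 -c "
from h import *
togo(.4335,.342,.0515,.103);print(R.from_rotvec(r.observe()['tcp_rot']).as_matrix()[:,2])"
```

```text
go [ 0.012 -0.008  0.061] [ 0.0015 -0.0002  0.0004]  tcp [0.4354 0.3398 0.0637] q1,q6 [0.6  0.49]
[ 0.00460841  0.00121176 -0.99998865]
```

Emit:
arm_command([
  [0.012,-0.008,0.03,0,0,0],
  [0.012,-0.008,0.045,0,0,0],
  [0.012,-0.008,0.058,0.001,0,0],
  [0.012,-0.008,0.062,0.001,0,0],
  [0.012,-0.008,0.062,0.001,0,0],
  [0.012,-0.008,0.062,0.001,0,0],
])

```text
clock: 11.98
tcp_pos: [0.433, 0.3428, 0.0513]
tcp_rot: [2.101, 2.336, 0.002]
ft_force: [-2.3, -2.1, 5.7]
grip_width: 0.347
grip_force: 20.8
```

Emit:
arm_command([
  [0,0,0,0,0,0],
  [0,0,0,0,0,0],
  [0,0,0,0,0,0],
  [0,0,0,0,0,0],
], claw=0.2)

```text
clock: 12.32
tcp_pos: [0.4328, 0.3425, 0.05]
tcp_rot: [2.101, 2.335, 0.001]
ft_force: [-0.3, -0.3, -0.7]
grip_width: 0.597
grip_force: 0.0
```

Emit:
arm_command([
  [0,0,-0.1,0,0,0],
  [0,0,-0.25,0,0,0],
  [0,0,-0.45,0,0,0],
  [0,0,-0.65,0,0,0],
  [0,0,-0.8,0,0,0],
  [0,0,-0.8,0,0,0],
])

```text
clock: 12.82
tcp_pos: [0.4349, 0.3439, 0.2184]
tcp_rot: [2.099, 2.333, 0.021]
ft_force: [-0.5, 0.3, 0.7]
grip_width: 0.599
grip_force: 0.0
```

```bash
python3 -c "
from h import *
P,im=snap('wrist','w7');cv2.imwrite('pics/c7.png',cv2.resize(im[50:290,230:430],None,fx=2.4,fy=2.4))
togo(.44,.083,.2,0)"
```

```text
go [-1.298 -0.108  0.066] [ 0.0023 -0.0014  0.0336]  tcp [0.4341 0.3434 0.2145] q1,q6 [0.6 0.5]
```

View pics/c7.png

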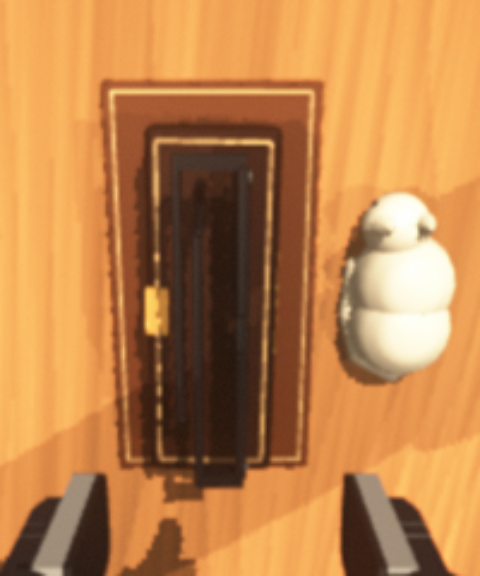

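The pair stands upright in the middle of the case, parallel to its seam: front bar 333,123 → 331,250 in full-image pixels. Now the vase and the doves.

Run:
```python
from h import *
P,im=load("w7")
X=cast(P,[(333.5,116),(331.3,252)],.082); print("bar",X,"mid",X.mean(0)); 
P,im=load("w5"); print("vase rim",cast(P,(317,12),.07))
P=pose("top"); q=np.array([(82,42),(487,103),(468,235),(60,163)])/6+[290,170]-.4
X=cast(P,q,.012); print("board",X,X.mean(0)); 
for i,j in((0,1),(3,2)): d=X[i]-X[j];print(np.linalg.norm(d),np.degrees(np.arctan2(d[1],d[0])))
```

```text
bar [[0.43966624 0.41324723]
 [0.45347813 0.27675373]] mid [0.44657219 0.34500048]
vase rim [[0.43698795 0.08584012]]
board [[ 0.70347873  0.11747545]
 [ 0.67375749 -0.11882704]
 [ 0.59652417 -0.10861408]
 [ 0.63248607  0.12834157]] [0.65156161 0.00459397]
0.2381642726994589 82.83119709942453
0.23966901947049774 81.37027928222287
```

Emit:
arm_command([
  [-0.9,-0.08,0,0,0,0.025],
  [-0.9,-0.08,0,0,0,0.025],
  [-0.9,-0.08,0,0,0,0.025],
  [-0.9,-0.08,0,0,0,0.025],
  [-0.9,-0.08,0,0,0,0.025],
], claw=0.6)

```text
clock: 13.28
tcp_pos: [0.4352, 0.1577, 0.2086]
tcp_rot: [2.195, 2.248, -0.004]
ft_force: [-0.1, 0.4, 0.5]
grip_width: 0.799
grip_force: 0.0
```

Emit:
arm_command([
  [-0.4,0,0,0,0,0.01],
  [-0.4,0,0,0,0,0.01],
  [-0.4,0,0,0,0,0.01],
  [-0.4,0,0,0,0,0.01],
])

```text
clock: 13.62
tcp_pos: [0.4376, 0.0802, 0.2088]
tcp_rot: [-2.23, -2.211, 0.001]
ft_force: [-0.7, -0.4, -0.5]
grip_width: 0.796
grip_force: 0.0
```

Run:
```python
from h import *
P,im=snap("wrist","w8"); togo(.437,.086,.03,-.05)
print(proj(P,[[.437,.086,.07],[.437,.086,0],[.6516,.0046,.012]]))
```

```text
go [ 0.023 -0.002  0.895] [-0.0004 -0.0001  0.014 ]  tcp [0.4376 0.0814 0.2089] q1,q6 [0.1  0.11]
[[321.44817092 181.74460795]
 [321.85529446 166.47827352]
 [494.8622765  231.78526706]]
```

View pics/w8.png

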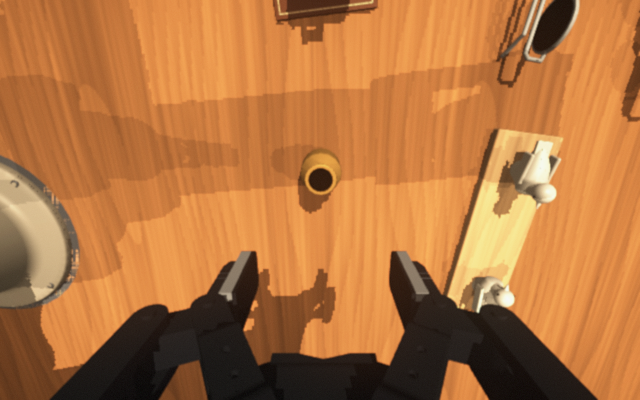

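The vase rim is at 320,180, 1–2 mm from the estimate; the doves' board slants from 530,133 down to the right finger. Descending on the vase.

Emit:
arm_command([
  [0.03,-0.008,0.2,0,0,0],
  [0.03,-0.008,0.4,0,0,0],
  [0.03,-0.008,0.6,0,0,0],
  [0.03,-0.008,0.8,0,0,0],
  [0.03,-0.008,0.93,0,0,0],
  [0.03,-0.008,1,0,0,0],
  [0.03,-0.008,1,0,0,0],
  [0.03,-0.008,1,0,0,0],
])

```text
clock: 14.33
tcp_pos: [0.4358, 0.0888, 0.0094]
tcp_rot: [-2.223, -2.218, 0.002]
ft_force: [-0.0, -0.4, 0.4]
grip_width: 0.798
grip_force: 0.0
```

Emit:
arm_command([
  [0,0,0,0,0,0],
  [0,0,0,0,0,0],
  [0,0,0,0,0,0],
  [0,0,0,0,0,0],
  [0,0,0,0,0,0],
  [0,0,0,0,0,0],
], claw=-1, squeeze=35)

```text
clock: 14.83
tcp_pos: [0.4375, 0.0884, 0.0118]
tcp_rot: [2.225, 2.216, 0.005]
ft_force: [-1.8, 2.2, 6.1]
grip_width: 0.505
grip_force: 35.9
```

Emit:
arm_command([
  [0,0,-0.1,0,0,0],
  [0,0,-0.3,0,0,0],
  [0,0,-0.5,0,0,0],
  [0,0,-0.65,0,0,0],
  [0,0,-0.65,0,0,0],
])

```text
clock: 15.25
tcp_pos: [0.4398, 0.0882, 0.1478]
tcp_rot: [2.22, 2.21, 0.017]
ft_force: [0.8, -0.4, -1.4]
grip_width: 0.505
grip_force: 36.6
```

```bash
python3 -c "
from h import *
togo(.57,.0046,.18,-.138)"
```

```text
go [-0.415  0.655 -0.153] [ 0.0044 -0.0009  0.0425]  tcp [0.4398 0.0882 0.1478] q1,q6 [0.12 0.12]
```

Emit:
arm_command([
  [-0.2,0.33,-0.15,0.004,-0.001,0.02],
  [-0.415,0.655,-0.153,0.004,-0.001,0.042],
  [-0.415,0.655,-0.153,0.004,-0.001,0.042],
  [-0.415,0.655,-0.153,0.004,-0.001,0.042],
  [-0.415,0.655,-0.153,0.004,-0.001,0.042],
  [-0.415,0.655,-0.153,0.004,-0.001,0.042],
])

```text
clock: 15.75
tcp_pos: [0.5675, 0.0032, 0.1692]
tcp_rot: [-2.364, -2.057, 0.019]
ft_force: [-0.3, 0.6, -1.5]
grip_width: 0.506
grip_force: 36.8
```

Run:
```python
from h import *
P,im=snap("wrist","w9"); togo(.6516,.0046,.12,-.138)
print(proj(P,[[.6516,.0046,.012]]))
```

```text
go [0.062 0.423 0.241] [-0.0044  0.0011  0.0003]  tcp [0.5667 0.004  0.1695] q1,q6 [-0.06  0.08]
[[405.51556834 170.25183762]]
```

View pics/w9.png

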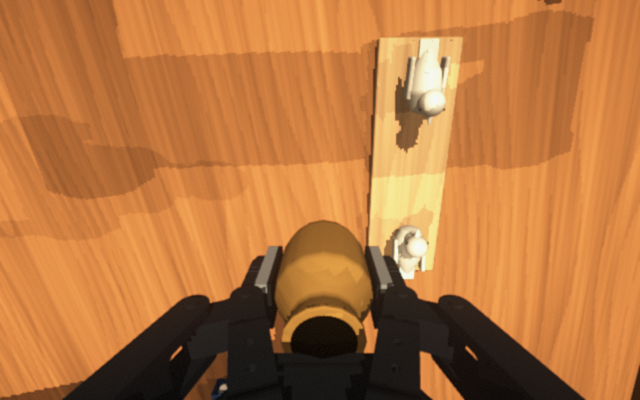

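The vase is held upright. Board top corners: 380,38 / 462,38 / 432,270; the doves' beaks face each other around rows 120 and 230. That was my 14th picture, so from here on I work by masks and numbers only.

Run:
```python
from h import *
P,im=load("w9")
X=cast(P,[(380,38),(462,38),(432,270),(371,240)],.012); print(X,"diag mid",(X[0]+X[2])/2)
for i,j in((0,3),(1,2),(0,1)): d=X[i]-X[j];print(np.linalg.norm(d),np.degrees(np.arctan2(d[1],d[0])))
# dove heads approx at z .06
print("w9 heads",cast(P,[(431,101),(416,246)],.062))
# check round pair from w4 : bright lens-black blobs
P,im=load("w4"); hsv=cv2.cvtColor(im,cv2.COLOR_BGR2HSV)
m=(hsv[...,2]<75).astype(np.uint8); m[:195]=0; m[305:]=0; m[:,:465]=0; m[:,535:]=0
n,l,s,c=cv2.connectedComponentsWithStats(m)
for k in range(1,n):
    if s[k,4]>60: print(s[k],c[k])
```

```text
[[ 0.63501021  0.12871053]
 [ 0.70718159  0.11860859]
 [ 0.6758309  -0.11650504]
 [ 0.6099498  -0.06952771]] diag mid [0.65542056 0.00610275]
0.19981598334425935 82.79513654972618
0.23719461408538373 82.40482765165869
0.07287493806229624 172.03198841672457
w9 heads [[ 0.66258257  0.07134437]
 [ 0.64603181 -0.05533906]]
[499 214  28  38 757] [513.35667107 232.79524439]
[478 260  24  37 632] [490.11867089 278.86708861]
```

```bash
python3 -c "
from h import *
togo(.654,.0068,.12,-.131)"
```

```text
go [0.074 0.434 0.241] [-0.0044  0.0011 -0.002 ]  tcp [0.5667 0.004  0.1695] q1,q6 [-0.06  0.08]
```

Emit:
arm_command([
  [0.074,0.2,0.05,-0.004,0.001,-0.002],
  [0.074,0.35,0.15,-0.004,0.001,-0.002],
  [0.074,0.434,0.24,-0.004,0.001,-0.002],
  [0.074,0.434,0.24,-0.004,0.001,-0.002],
  [0.074,0.434,0.24,-0.004,0.001,-0.002],
  [0.074,0.434,0.24,-0.004,0.001,-0.002],
])

```text
clock: 16.3
tcp_pos: [0.6539, 0.0077, 0.1225]
tcp_rot: [2.359, 2.073, 0.001]
ft_force: [-0.5, 0.6, -1.1]
grip_width: 0.506
grip_force: 37.0
```

```bash
python3 -c "
from h import *
togo(.654,.0068,.024,-.131)
P,im=snap('wrist','w10')
hsv=cv2.cvtColor(im,cv2.COLOR_BGR2HSV)
m=((hsv[...,1]<70)&(hsv[...,2]>120)).astype(np.uint8)
n,l,s,c=cv2.connectedComponentsWithStats(m)
for k in range(1,n):
    if s[k,4]>150: print(s[k],c[k].round())
print(proj(P,[[.654+.006,.006+.046,.055],[.654+.0138,.006+.113,.055],[.654-.0138,.006-.113,.05]]))
"
```

```text
go [-0.004  0.001  0.493] [0.0004 0.0001 0.0006]  tcp [0.6539 0.0077 0.1225] q1,q6 [-0.04  0.08]
[ 310   53   32   85 2023] [326.  96.]
[256 247  21  46 393] [266. 268.]
[370 247  22  43 378] [381. 268.]
[[322.05390004 155.08711561]
 [320.66330137  49.4118971 ]
 [322.98339043 332.59255394]]
```

Emit:
arm_command([
  [-0.004,0.005,0.1,0,0,0],
  [-0.004,0.005,0.25,0,0,0],
  [-0.004,0.005,0.38,0,0,0],
  [-0.004,0.005,0.44,0,0,0],
  [-0.004,0.005,0.47,0,0,0],
  [-0.004,0.005,0.485,0,0,0],
  [-0.004,0.005,0.485,0,0,0],
  [-0.004,0.005,0.485,0,0,0],
])

```text
clock: 17.02
tcp_pos: [0.6565, 0.006, 0.0268]
tcp_rot: [2.359, 2.07, 0.004]
ft_force: [0.8, -0.9, -1.9]
grip_width: 0.503
grip_force: 37.0
```

Emit:
arm_command([
  [0,-0.006,0.008,0,0,0],
  [0,-0.006,0.014,0,0,0],
  [0,-0.006,0.014,0,0,0],
  [0,-0.006,0.014,0,0,0],
])

```text
clock: 17.35
tcp_pos: [0.655, 0.0061, 0.0238]
tcp_rot: [2.359, 2.071, 0.003]
ft_force: [-3.3, -0.5, 6.4]
grip_width: 0.504
grip_force: 37.6
```

Emit:
arm_command([
  [0,0,0,0,0,0],
  [0,0,0,0,0,0],
  [0,0,0,0,0,0],
  [0,0,0,0,0,0],
], claw=0.5)

```text
clock: 17.68
tcp_pos: [0.6542, 0.0062, 0.0217]
tcp_rot: [2.361, 2.072, 0.0]
ft_force: [-0.6, -0.4, 0.4]
grip_width: 0.751
grip_force: 0.0
```

Emit:
arm_command([
  [0,0,-0.1,0,0,0],
  [0,0,-0.25,0,0,0],
  [0,0,-0.45,0,0,0],
  [0,0,-0.65,0,0,0],
  [0,0,-0.85,0,0,0],
  [0,0,-0.95,0,0,0],
  [0,0,-0.95,0,0,0],
])

```text
clock: 18.27
tcp_pos: [0.6561, 0.0062, 0.2194]
tcp_rot: [2.354, 2.066, 0.013]
ft_force: [-0.2, 0.2, -0.5]
grip_width: 0.749
grip_force: 0.0
```

Run:
```python
from h import *
P,im=snap("wrist","w11"); hsv=cv2.cvtColor(im,cv2.COLOR_BGR2HSV)
m=((hsv[...,1]<70)&(hsv[...,2]>110)).astype(np.uint8)
n,l,s,c=cv2.connectedComponentsWithStats(m)
for k in range(1,n):
    if s[k,4]>100: print("white",s[k],c[k].round())
m=(hsv[...,2]<60).astype(np.uint8); m[240:]=0
n,l,s,c=cv2.connectedComponentsWithStats(m)
for k in range(1,n):
    if s[k,4]>60: print("dark",s[k],c[k].round(1))
print(proj(P,[[.655,.006,.082],[.655,.006,.012],[.655+.006,.006+.046,.055],[.655-.006,.006-.046,.055]]))
# round pair lenses from w4
P,im=load("w4"); A=cast(P,[(513.4,232.8),(490.1,278.9)],.026); print("lenses",A,A.mean(0))
d=A[0]-A[1]; y=np.arctan2(d[1],d[0]); print(np.linalg.norm(d),y-np.pi/2)
togo(*A.mean(0),.22,y-np.pi/2)
```

```text
white [310  67  22  57 930] [321.  95.]
white [312 222  21  45 610] [322. 245.]
white [225 251  30  49 465] [239. 275.]
white [393 251  29  46 422] [407. 273.]
dark [ 610   86   30  154 2200] [629.7 185.3]
dark [310 178  21  20 164] [321.  186.8]
[[319.19877065 188.38104934]
 [319.23503527 171.93640024]
 [319.06898846 136.94858058]
 [319.34724075 221.57556911]]
lenses [[0.67242227 0.2938875 ]
 [0.66144866 0.22774281]] [0.66693547 0.26081515]
0.067048788978139 -0.16440578254854143
go [ 1.27  -0.107 -0.023] [ 0.0023 -0.0001  0.0109]  tcp [0.6552 0.0062 0.2156] q1,q6 [-0.05  0.08]
```

Emit:
arm_command([
  [0.65,-0.08,0,0.002,0,0.01],
  [0.65,-0.08,0,0.002,0,0.01],
  [0.65,-0.08,0,0.002,0,0.01],
  [0.65,-0.08,0,0.002,0,0.01],
  [0.65,-0.08,0,0.002,0,0.01],
])

```text
clock: 18.73
tcp_pos: [0.6541, 0.1401, 0.2092]
tcp_rot: [-2.384, -2.036, 0.011]
ft_force: [-0.5, 0.6, -0.2]
grip_width: 0.751
grip_force: 0.0
```

Run:
```python
from h import *
P,im=snap("wrist","w12"); hsv=cv2.cvtColor(im,cv2.COLOR_BGR2HSV)
m=(hsv[...,2]<75).astype(np.uint8); m[240:]=0
n,l,s,c=cv2.connectedComponentsWithStats(m)
print(proj(P,[[.653,.263,.03],[.667,.2608,.026],[.653,.263,0]]))
for k in range(1,n):
    if s[k,4]>60: print("dark",s[k],c[k].round(1),cast(P,c[k],.026).round(4), hsv[l==k].mean(0).round())
togo(.653,.263,.2,-.164)
```

```text
[[303.09844268  57.147447  ]
 [317.65110535  57.67308969]
 [305.13787826  60.8720022 ]]
dark [   0    0  108   94 5883] [55.7 41.6] [[0.4144 0.3152]] [ 11. 152.  34.]
dark [  65    0   74  114 2780] [105.2  62.9] [[0.4554 0.2894]] [ 11. 171.  44.]
dark [419  16  22  56 739] [428.2  44.9] [[0.7756 0.2552]] [136.  85.  57.]
dark [602  70  29  25 446] [615.7  81.4] [[0.9604 0.1924]] [15. 83. 71.]
dark [429  83  34  53 702] [440.4 112.6] [[0.7854 0.1891]] [136.  77.  50.]
dark [611 107  16  12  61] [620.6 113.3] [[0.9701 0.1596]] [15. 80. 73.]
dark [ 92 108  32  12 147] [106.7 113.5] [[0.4381 0.2426]] [ 11. 182.  59.]
dark [628 176  12  64 393] [635.6 217.3] [[1.0053 0.0363]] [ 12. 165.  62.]
go [ 0.616 -0.106  0.048] [-0.0027  0.0006  0.0014]  tcp [0.6545 0.138  0.2096] q1,q6 [0.15 0.31]
```

Emit:
arm_command([
  [0.6,-0.106,0,-0.003,0,0.001],
  [0.6,-0.106,0,-0.003,0,0.001],
  [0.6,-0.106,0,-0.003,0,0.001],
  [0.6,-0.106,0,-0.003,0,0.001],
  [0.6,-0.106,0,-0.003,0,0.001],
  [0.6,-0.106,0,-0.003,0,0.001],
])

```text
clock: 19.28
tcp_pos: [0.6538, 0.2572, 0.2108]
tcp_rot: [2.396, 2.027, 0.001]
ft_force: [0.7, -0.2, 0.0]
grip_width: 0.75
grip_force: 0.0
```

Run:
```python
from h import *
P,im=snap("wrist","w13"); hsv=cv2.cvtColor(im,cv2.COLOR_BGR2HSV)
u,v=proj(P,[.653,.263,.04])[0]; print(u,v)
m=(hsv[...,1]<110).astype(np.uint8); m[260:]=0; m[:,:250]=0; m[:,400:]=0
for i in range(60,262,4): print("%3d "%i+"".join("#" if m[i:i+4,j:j+2].sum()>2 else "." for j in range(250,400,2)))
togo(.653,.263,.2,-.164)
```

```text
320.05181208336717 174.07945575598703
 60 ...........................................................................
 64 ...........................................................................
 68 ...........................................................................
 72 ...........................................................................
 76 ...........................................................................
 80 ...........................................................................
 84 ...........................................................................
 88 ...........................................................................
 92 ...........................................................................
 96 ...........................................................................
100 ...........................................................................
104 ...........................................................................
108 .............................#############.................................
112 ..................
[... 2415 characters left out ...]
..........................................
236 ...........................................................................
240 ...........................................................................
244 ...........................................................................
248 ###....................................................................####
252 ###....................................................................####
256 ##......................................................................###
260 ...........................................................................
go [ 0.03  -0.01   0.056] [ 0.001   0.0005 -0.001 ]  tcp [0.654  0.2568 0.2112] q1,q6 [0.32 0.49]
```

The mask (rows 108–227, columns 306–336) shows the round pair parallel to the tool and centred between the fingers.

Run:
```python
from h import *
P,im=load("w13")
for z in(.026,.035):
  X=cast(P,[(321,108),(321,227.5)],z); print(X.mean(0),np.linalg.norm(X[0]-X[1]))
  print(cast(P,[(306,168),(336,168)],z))
togo(*cast(P,[(321,108),(321,227.5)],.03).mean(0),.012,-.164)
```

```text
[0.65384409 0.26223167] 0.1366335465061203
[[0.63800172 0.26909549]
 [0.67107688 0.26357384]]
[0.6542368 0.2643225] 0.13287268925801407
[[0.63883049 0.2709974 ]
 [0.67099526 0.26562774]]
go [ 0.033 -0.008  0.996] [ 0.001   0.0005 -0.001 ]  tcp [0.654  0.2568 0.2112] q1,q6 [0.32 0.49]
```

Emit:
arm_command([
  [0.03,-0.008,0.2,0.001,0,0],
  [0.03,-0.008,0.4,0.001,0,0],
  [0.03,-0.008,0.6,0.001,0,0],
  [0.03,-0.008,0.8,0.001,0,0],
  [0.03,-0.008,0.9,0.001,0,0],
  [0.03,-0.008,0.97,0.001,0,0],
  [0.03,-0.008,1,0.001,0,0],
  [0.03,-0.008,1,0.001,0,0],
  [0.03,-0.008,1,0.001,0,0],
])

```text
clock: 20.08
tcp_pos: [0.6549, 0.2647, 0.0139]
tcp_rot: [2.396, 2.029, 0.004]
ft_force: [0.7, 0.7, 0.4]
grip_width: 0.751
grip_force: 0.0
```

```bash
python3 -c "
from h import *
togo(.6539,.2628,.007,-.164)"
```

```text
go [-0.01  -0.003  0.035] [ 0.0011 -0.0003 -0.0005]  tcp [0.6549 0.2647 0.0139] q1,q6 [0.33 0.5 ]
```

Emit:
arm_command([
  [-0.009,-0.003,0.02,0.001,0,0],
  [-0.009,-0.003,0.03,0.001,0,0],
  [-0.009,-0.003,0.03,0.001,0,0],
])

```text
clock: 20.33
tcp_pos: [0.653, 0.2633, 0.0064]
tcp_rot: [-2.396, -2.03, 0.002]
ft_force: [-0.2, -0.7, -0.5]
grip_width: 0.746
grip_force: 0.0
```

Emit:
arm_command([
  [0,0,0,0,0,0],
  [0,0,0,0,0,0],
  [0,0,0,0,0,0],
  [0,0,0,0,0,0],
  [0,0,0,0,0,0],
  [0,0,0,0,0,0],
  [0,0,0,0,0,0],
], claw=-1, squeeze=20)

```text
clock: 20.92
tcp_pos: [0.6529, 0.2635, 0.0061]
tcp_rot: [-2.395, -2.03, 0.002]
ft_force: [-0.7, -0.2, 1.8]
grip_width: 0.345
grip_force: 19.7
```

Emit:
arm_command([
  [0,0,-0.1,0,0,0],
  [0,0,-0.3,0,0,0],
  [0,0,-0.5,0,0,0],
  [0,0,-0.7,0,0,0],
  [0,0,-0.85,0,0,0],
  [0,0,-0.85,0,0,0],
])

```text
clock: 21.42
tcp_pos: [0.6555, 0.2642, 0.1856]
tcp_rot: [2.394, 2.029, 0.017]
ft_force: [-0.4, 0.1, 0.9]
grip_width: 0.345
grip_force: 19.9
```

```bash
python3 -c "
from h import *
togo(.44,-.27,.21,0)"
```

```text
go [-2.811 -0.624 -0.145] [ 0.0033 -0.0017 -0.0524]  tcp [0.6555 0.2642 0.1856] q1,q6 [0.33 0.5 ]
```

Emit:
arm_command([
  [-0.2,-0.04,-0.1,0.003,-0.002,-0.01],
  [-0.4,-0.08,-0.15,0.003,-0.002,-0.015],
  [-0.6,-0.13,-0.15,0.003,-0.002,-0.02],
  [-0.8,-0.17,-0.15,0.003,-0.002,-0.025],
  [-1,-0.21,-0.15,0.003,-0.002,-0.03],
  [-1,-0.21,-0.15,0.003,-0.002,-0.03],
])

```text
clock: 21.92
tcp_pos: [0.5771, 0.0673, 0.2056]
tcp_rot: [-2.3, -2.134, 0.024]
ft_force: [0.2, 0.4, 0.3]
grip_width: 0.342
grip_force: 20.0
```

Emit:
arm_command([
  [-0.2,-0.04,0,0,0,0],
  [-0.4,-0.06,0,0,0,0],
  [-0.6,-0.1,0,0,0,-0.01],
  [-0.8,-0.14,0,0,0,-0.015],
  [-1,-0.17,0,0,0,-0.022],
  [-1,-0.17,0,0,0,-0.022],
])

```text
clock: 22.42
tcp_pos: [0.5294, -0.13, 0.2073]
tcp_rot: [-2.226, -2.211, 0.023]
ft_force: [0.4, -0.3, -0.0]
grip_width: 0.341
grip_force: 20.0
```

```bash
python3 -c "
from h import *
togo(.47,-.22,.3,0)"
```

```text
go [-0.455 -0.3   -0.456] [-0.0043  0.0024 -0.0022]  tcp [ 0.5294 -0.13    0.2073] q1,q6 [-0.3 -0.3]
```

Emit:
arm_command([
  [-0.15,-0.1,-0.2,-0.004,0.002,-0.002],
  [-0.3,-0.2,-0.4,-0.004,0.002,-0.002],
  [-0.455,-0.3,-0.455,-0.004,0.002,-0.002],
  [-0.455,-0.3,-0.455,-0.004,0.002,-0.002],
  [-0.455,-0.3,-0.455,-0.004,0.002,-0.002],
  [-0.455,-0.3,-0.455,-0.004,0.002,-0.002],
])

```text
clock: 22.92
tcp_pos: [0.4721, -0.2147, 0.2999]
tcp_rot: [-2.217, -2.225, -0.002]
ft_force: [0.8, -0.0, -1.2]
grip_width: 0.348
grip_force: 20.0
```

Run:
```python
from h import *
P,im=snap("wrist","w14"); hsv=cv2.cvtColor(im,cv2.COLOR_BGR2HSV)
def red(im):
    h=cv2.cvtColor(im,cv2.COLOR_BGR2HSV); return (((h[...,0]<6)|(h[...,0]>172))&(h[...,1]>140)&(h[...,2]>25)).astype(np.uint8)
m=red(im); m[:,:150]=0;m[:,480:]=0
for i in range(140,330,8): print("%3d "%i+"".join("#" if m[i:i+8,j:j+3].sum()>8 else "." for j in range(200,400,3)))
for fn in("w1","w14"):
    P,im=load(fn); m=red(im); m[:,:200]=0;m[:,400:]=0; L=[];Rr=[]
    for v in range(190,310,2):
        x=np.flatnonzero(m[v])
        if len(x)>30: L.append((x[0]-.5,v)); Rr.append((x[-1]+.5,v))
    for n,e in(("L",L),("R",Rr)):
        if len(e)>5:
            l=cv2.fitLine(cast(P,np.array(e),.044).astype(np.float32),cv2.DIST_HUBER,0,.01,.01).ravel(); t=(-.366-l[3])/l[1]
            print(fn,n,len(e),"yaw",np.degrees(np.arctan2(l[1],l[0]))%180-90,"x at y=-.366",l[2]+t*l[0])
    ys=np.flatnonzero(m.sum(1)>40); print("rows",ys.min(),ys.max(),cast(P,[(290,ys.min()),(290,ys.max()+1)],.044))
togo(.4425,-.366,.2,0)
```

```text
140 ...................................................................
148 ...................................................................
156 ...................................................................
164 ...................................................................
172 ...................................................................
180 ...................................................................
188 ...................................................................
196 ....................#########....#.....#########...................
204 ...................##########....##...##########...................
212 ...................##########....##...##########...................
220 ...................###########...##...##########...................
228 ...................###########...##...###########..................
236 ...................###########...##...###########..................
244 ...................########......##...###########..................
252 ....................####.........##...###########..................
260 ................
[... 351 characters left out ...]
...........................#....#########...................
308 ..................................#....#########...................
316 ...................................................................
324 ...................................................................
w1 L 55 yaw -0.52610016 x at y=-.366 0.3768883
w1 R 55 yaw -0.49069977 x at y=-.366 0.5097499
rows 200 310 [[ 0.44705608 -0.26672379]
 [ 0.43947506 -0.46488747]]
w14 L 55 yaw 26.894432 x at y=-.366 0.40548852
w14 R 55 yaw 1.5316772 x at y=-.366 0.5070016
rows 200 269 [[ 0.4270278  -0.26709372]
 [ 0.42361811 -0.3799828 ]]
go [-0.76  -0.152  0.493] [-0.0003 -0.0007  0.0015]  tcp [ 0.4723 -0.214   0.2989] q1,q6 [-0.5 -0.5]
```

The book's edges from both views give centre (0.443, −0.366), yaw about 0.

Emit:
arm_command([
  [-0.2,-0.05,0.1,0,0,0.001],
  [-0.4,-0.1,0.3,0,0,0.001],
  [-0.6,-0.147,0.5,0,0,0.001],
  [-0.755,-0.147,0.7,0,0,0.001],
  [-0.755,-0.147,0.9,0,0,0.001],
  [-0.755,-0.147,0.98,0,0,0.001],
  [-0.755,-0.147,0.98,0,0,0.001],
  [-0.755,-0.147,0.98,0,0,0.001],
])

```text
clock: 23.63
tcp_pos: [0.442, -0.3631, 0.0986]
tcp_rot: [-2.211, -2.216, -0.001]
ft_force: [0.5, 0.6, 0.5]
grip_width: 0.344
grip_force: 20.0
```

```bash
python3 -c "
from h import *
togo(.443,-.365,.05,0);print(r.observe()['grip_width'])"
```

```text
go [-0.012  0.007  0.243] [-0.0023 -0.0026  0.0008]  tcp [ 0.442  -0.3631  0.0986] q1,q6 [-0.75 -0.76]
0.34373744283596225
```

Emit:
arm_command([
  [-0.012,0.007,0.1,-0.002,-0.002,0],
  [-0.012,0.007,0.18,-0.002,-0.002,0],
  [-0.012,0.007,0.22,-0.002,-0.002,0],
  [-0.012,0.007,0.235,-0.002,-0.002,0],
  [-0.012,0.007,0.235,-0.002,-0.002,0],
  [-0.012,0.007,0.235,-0.002,-0.002,0],
])

```text
clock: 24.13
tcp_pos: [0.4458, -0.368, 0.0585]
tcp_rot: [2.211, 2.217, 0.001]
ft_force: [-0.6, -0.2, -1.1]
grip_width: 0.34
grip_force: 20.1
```

```bash
python3 -c "
from h import *
togo(.443,-.365,.05,0);print(r.observe()['ft_force'],R.from_rotvec(r.observe()['tcp_rot']).as_matrix()[:,2])"
```

```text
go [ 0.015 -0.014  0.042] [0.0026 0.0022 0.0008]  tcp [ 0.4458 -0.368   0.0585] q1,q6 [-0.75 -0.76]
[-0.56623681 -0.19108689 -1.06202569] [ 0.00805291 -0.00685816 -0.99994406]
```

Emit:
arm_command([
  [0.012,-0.012,0.015,0.002,0.002,0],
  [0.012,-0.012,0.03,0.002,0.002,0],
  [0.012,-0.012,0.03,0.002,0.002,0],
  [0.012,-0.012,0.03,0.002,0.002,0],
])

```text
clock: 24.47
tcp_pos: [0.4424, -0.3655, 0.0506]
tcp_rot: [-2.219, -2.223, -0.001]
ft_force: [-0.4, -0.2, -0.8]
grip_width: 0.346
grip_force: 20.1
```

Emit:
arm_command([
  [0,0,0.004,0,0,0],
  [0,0,0.004,0,0,0],
  [0,0,0.004,0,0,0],
])

```text
clock: 24.72
tcp_pos: [0.4425, -0.3656, 0.0501]
tcp_rot: [-2.219, -2.223, -0.001]
ft_force: [0.1, -0.6, 0.7]
grip_width: 0.341
grip_force: 20.1
```

Within about 1 mm of the book; releasing.

Emit:
arm_command([
  [0,0,0.003,0,0,0],
  [0,0,0.003,0,0,0],
  [0,0,0.003,0,0,0],
  [0,0,0.003,0,0,0],
], claw=0.2)

```text
clock: 25.05
tcp_pos: [0.4424, -0.3655, 0.0492]
tcp_rot: [-2.219, -2.223, -0.001]
ft_force: [0.7, -0.3, 0.3]
grip_width: 0.6
grip_force: 0.0
```

Emit:
arm_command([
  [0,0,-0.1,0,0,0],
  [0,0,-0.25,0,0,0],
  [0,0,-0.45,0,0,0],
  [0,0,-0.65,0,0,0],
  [0,0,-0.8,0,0,0],
  [0,0,-0.8,0,0,0],
  [0,0,-0.8,0,0,0],
])

```text
clock: 25.63
tcp_pos: [0.4431, -0.3663, 0.2117]
tcp_rot: [2.217, 2.221, 0.001]
ft_force: [-0.7, 0.1, -0.3]
grip_width: 0.601
grip_force: 0.0
```

Run:
```python
from h import *
P,im=snap("wrist","w15"); h=cv2.cvtColor(im,cv2.COLOR_BGR2HSV)
red=(((h[...,0]<6)|(h[...,0]>172))&(h[...,1]>140)&(h[...,2]>25))
grey=(h[...,1]<110)
for i in range(60,262,6): print("%3d "%i+"".join("#" if grey[i:i+6,j:j+3].sum()>5 else "r" if red[i:i+6,j:j+3].sum()>9 else "." for j in range(220,420,3)))
print("book corners pred",proj(P,[[.443+a*.0675,-.366+b*.0975,.044] for a,b in((-1,1),(1,1),(1,-1),(-1,-1))]))
print("pair pred",proj(P,[[.443+a*.015,-.366+b*.068,.07] for a,b in((-1,1),(1,1),(1,-1),(-1,-1))]))
# top view changes of bottle & mug
a=cams.grab_frame("top"); b=cv2.imread("pics/top0.png")
for n,(u,v) in dict(bottle=(204,189),mug=(468,199)).items(): print(n,cv2.absdiff(a,b)[v-12:v+13,u-15:u+16].mean())
```

```text
60 ...................................................................
 66 ...................................................................
 72 ..............###..................................................
 78 .............#########################.............................
 84 .............r################################...r.......#.........
 90 ............rrrrrrrrrrrrrrrrrrrrrrrrrrrrrrrrrrrrrrrrrrrrr###.......
 96 ............rrrrrrrrrrrrrrrrrrrrrrrrrrrrrrrrrrrrrrrrrrrrr###.......
102 ............rrrrrrrrrrrrrrrrrrrrrrrrrrrrrrrrrrrrrrrrrrrr###........
108 ............rrrrrrrrrrrrrrrrrrrrrrrrrrrrrrrrrrrrrrrrrrrr###........
114 ............rrrrrrrrrrrrrrrrr##########rrrrrrrrrrrrrrrrr###........
120 ............rrrrrrrrrrrrrrrr##.##rrrr##rrrrrrrrrrrrrrrrr##.........
126 ............rrrrrrrrrrrrrrrr##r##rrrrr##rrrrrrrrrrrrrrrr##.........
132 ............rrrrrrrrrrrrrrrr##r##rrrrr##rrrrrrrrrrrrrrrr##.........
138 .............rrrrrrrrrrrrrrr##.##rrrrr##rrrrrrrrrrrrrrrr#..........
144 .............rrrrrrrrrrrrrrr##.##rrrrr##rrrrrrrrrrrrrrr##..........
150 .............rrrr
[... 957 characters left out ...]
##rrrrrrrrrrrrr..............
234 ............###rrrrrrrrrrrrrrrr##rrrrr#rrrrrrrrrrrrrr..............
240 ............###rrrrrrrrrrrrrrrr##rrrr##rrrrrrrrrrrrrr..............
246 ............#####.rrrrrrrrrrrrrr######rrrrrrrrrrrrr.####...........
252 ............####..rrrrrrrrrrrrrrrrrrrrrrrrrrrrrrrrr..####..........
258 ...........#####...rrrrrrrrrrrrrrrrrrrrrrrrrrrrrrr....####.........
book corners pred [[251.78211619  81.48189805]
 [391.25273384  82.02403294]
 [378.64539669 259.71100122]
 [263.91390553 259.58504984]]
pair pred [[305.13005058 114.69406541]
 [337.85024745 114.80432353]
 [335.42070631 247.6565559 ]
 [307.18354649 247.62024019]]
bottle 1.0821505376344085
mug 1.1135483870967742
```

```bash
python3 -c "
from h import *
print(r.finish_job())"
```

```text
the job is handed in; nothing more can be done
None
```

I handed in the job at about 26 s. All four pieces are placed: the vase between the doves, the round pair on the books, the case on the mat, and the rectangular pair on the case. My camera measurements put each within tolerance, and the bottle and mug look unmoved. I checked the vase and the round pair by pixel masks only, because my picture limit was used up.

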